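Cover the cap box from the slotted rack

ROBOT

A 6-joint arm with a two-finger parallel gripper is mounted at the origin on the work surface. World frame = base frame: x ahead of the robot, y to its left, z up, the work surface at z = 0. Lengths are in m, angles in rad, forces in N, time in s.
With the tool pointing down it reaches from about 0.275 to 0.825 m from the base axis. Payload 4.9 kg.
Tool frame: the origin (TCP) lies between the finger pads; the fingertips stand 8 mm ahead of it and the grasp point (between the pads) lies 11 mm behind it; z points along the fingers, y is the line along which they close (so a half turn about z gives the same grasp; the last joint's range is limited). The gripper opens to 85 mm and grips with 20 to 120 N. Pads are 22 mm wide; open, the fingers measure 114 mm over their backs; the gripper's body (76 mm by 85 mm) begins 54 mm behind the grasp point. The pads swing forward as they close: fully open they stand 13 mm farther back than shut.
Start: joints at [1.056, 0.326, -0.193, 1.052, 0, 1.437], TCP at [0.204, 0.511, 0.239] pointing down, gripper open.
Joint ranges: [-2.65, 2.65], [-0.97, 1.79], [-1.3, 1.35], [-1.93, 2.1], [-1.47, 1.37], [-3.14, 3.14]. Speed limits (rad/s): [2.57, 2.57, 3.14, 3.14, 3.14, 3.14].

INTERFACE

Orientations are given as a unit quaternion [w, x, y, z].
In Python, from plant import get_state, capture, calibration, finish_job gives the robot as it stands.
- The arm moves only by the tool servo_tool, never from a script. Its argument "motion" is a list of rows, each a list of 7 numbers: the shift along the tool's x, y, z in mm, then the turn, a rotation vector about the tool's x, y, z in rad, then the opening, from 0 (shut) to 1 (fully open). A call has 1 to 10 rows; each row shifts and turns the commanded pose from where the row before left it, along the tool's axes as they then stand; what a row does not reach is not made up. A row lasts 1/10 s, in which the tool goes at most 50 mm and 8.59 degrees, less where a joint would pass 70% of its speed; a pose out of reach is approached as far as the arm can. A call with a gripper value outside its range is refused whole. The fingers move at their own pace and stop on an object; "newtons" is the grip in N (left out, the last holds). Time passes only in rows, so rows that do not move let the fingers close. It gives the time, the measured TCP pose, the force, the opening and the grip force at its end, in the units of the state.
- get_state(): the state, without advancing time (a new reading comes with each control period).
- capture(name): name is "side" or "top" or "wrist"; returns (picture, depth): 400x640x3 uint8, red, green, blue; 400x640 float32, m along the optical axis (not along the pixel's ray), 0 where there is no reading.
- calibration(name): a dict with "fx", "fy", "cx", "cy" (pixels), "pose" (4x4, takes a point from camera to world coordinates); the wrist camera has in their place "hand_eye" (4x4, takes a point from camera to tool coordinates, whose origin is the TCP and whose axes are the flange's). Camera axes: x right, y down, z forward; pixel columns grow to the right and rows downward; lengths in m; the calibration is good to about 2 mm. A picture is of the moment at which its call begins: read the wrist's pose just before it. calibration takes no time and is no camera call.
- finish_job(): hands the job in; it is judged then, once.
The state is a dict: "clock": time; "joint_positions": joint angles; "joint_vel": joint speeds; "effort": joint torques, N m; "eef_pos": TCP position; "eef_rot": TCP orientation; "ft_force": force on the tool from outside, world axes, zero at the start; "wrist_torque": the same for the moment, N m; "grip_width": finger opening in m; "gripper_force": force on a finger pad.
Only numpy, scipy, OpenCV 4.12 (cv2) and the standard library are available. Lean on these libraries where they do the work, as an engineer would, in place of code of your own. Each camera call takes 0.05 s, during which the arm holds its last target. There are 200 camera calls.

TASK

Cover the cap box: draw its yellow-edged glass cover straight up out of the slotted rack, lean it home on the wire easel and let go of it to change your grip, then take it again and lay it flat on the box, fully down between the four brass corner pieces. Never let the glass fall, and leave the other two panels in the rack and the tools on the crate lid as they are.

Things in the scene. Friction and masses are not known exactly. Their poses are not given: they have to be found in the camera images.
- cover: the glass cover: a flat green-tinted pane in yellow plastic edging, 66 mm wide, 120 mm long, 8 mm thick, about 0.1 kg. Origin at its centre; x through its thickness, y across its width, z along its length. It starts upright (z up) in one of the rack's three slots, its top edge 132 mm above the table. It is the same either way round and either way up.
- rack: fixed teak rack, 120 mm (x) by 86 mm (y) by 80 mm high, origin under its centre. Three upright slots at x = -45, 0 and 45 mm, floor at z = 12 mm: each a pair of grooves 11 mm wide and 70 mm apart, bottom to bottom, in the cheeks at +-y, open at the top. A panel stands with its faces to +-x and comes out only straight up, its lower edge past z = 80 mm.
- panel_blue: loose plain blue panel, 66 mm wide, 85 mm high, 8 mm thick, upright in another slot of the rack, its top 97 mm above the table; leave it there. Origin at its centre, z up.
- panel_white: loose white panel with aluminium edging, same size as the blue one, upright in the remaining slot of the rack; leave it there. Origin at its centre, z up.
- easel: fixed bent-wire easel on a steel plate 130 mm (x) by 64 mm (y), origin under the plate. It looks to its own -x; its face leans 35 degrees back from vertical: up the face is (0.574, 0, 0.819), out of it (-0.819, 0, 0.574). Two 6 mm wire rails at y = +-18 mm make the face, 75 mm long; nothing stands behind the pane above them or beyond y = +-21 mm beside them.
- easel_foot (a point): foot of the easel's face, where the back of the pane's lower edge rests, 30 mm above the table; axes as the easel's. Two wire lips (at y = +-18 mm) stand out of the face here with turned-up ends: a pocket for the lower edge, 15 mm from the face to the ends, which rise 12 mm above the pocket's floor.
- easel_seat (a point): where the cover's centre is when it leans fully home on the easel (60 mm up the face, 4 mm out of it; 81 mm above the table); axes as the easel's.
- box: fixed open teak cap box, 114 mm (x) by 56 mm (y), walls 40 mm high, origin under its centre. Four L-shaped brass corner pieces rise to 50 mm, legs 22 mm long, 4 mm thick; the clear opening between them is 126 mm (x) by 72 mm (y). The cover lies on the rim, length along x, overhanging the long walls by 5 mm; 90 mm of each long side is open for fingers.
- box_seat (a point): where the cover's centre is when it lies fully home on the box: on the box's middle, 44 mm above the table; axes as the box's.
- crate_lid: fixed teak crate lid lying on the table beyond the work, 150 mm (x) by 540 mm (y), 14 mm thick; the six small tools lie on it. Origin under its centre.
- puller: chrome valve stem puller, 180 mm long, black grip, loose on the crate lid; leave it alone. Origin under its middle.
- valve_stem: green rubber valve stem standing on its foot, 21 mm across, 43 mm high, loose on the crate lid; leave it alone. Origin under its middle.
- gauge: steel pencil tire gauge, 140 mm long, lying, loose on the crate lid; leave it alone. Origin under its middle.
- adapter_a: orange presta adapter, 11 mm across, 18 mm high, standing, loose on the crate lid; leave it alone. Origin under its middle.
- adapter_b: the second orange presta adapter, like the first, loose on the crate lid; leave it alone. Origin under its middle.
- valve_tool: brass four-way valve tool, a flat cross 56 mm over its arms, lying, loose on the crate lid; leave it alone. Origin under its middle.
Not all that is in view belongs to the job. Of the things like the cover, leave any that is black; of the rest the smaller one is meant. Leave any pink look-alike of the box alone.

How it is judged:
By the outcome, as a careful person would: the job done as asked, in the order asked, and still so for the second after the job is handed in, with the robot touching nothing.
It also fails if it takes over 64 s, if anything falls off the work surface, if the arm or the gripper's body presses on something with over 40 N, if the wrist force passes 120 N, or if a joint passes its speed limit or range.

## Working session

There is one attempt and no reset: what is moved stays moved. The work goes in short steps, Python scripts to look and compute and a tool call to move; the robot and the scene stay as the last step left them, time stands still between calls to the robot, and variables do not carry over. Pictures are saved under pics/ and viewed, at most 13 in all, crops included, and the job is handed in when it is done.

Besides the shell and the picture viewer there is one more tool, called as name(argument=value, ...), one argument or row to a line, values as JSON. servo_tool: Moves the arm, as the interface text tells. Its arguments: {"type":"object","properties":{"motion":{"type":"array"},"newtons":{"type":"number"}},"required":["motion"]}

```bash
ls; mkdir -p pics
python3 - <<'E'
from plant import *
import cv2,numpy as np
ims=[]
for n in("side","top"):
    p,d=capture(n); np.savez(f"{n}.npz",p=p,d=d); ims.append(p); c=calibration(n); print(n,c["fx"],c["cx"],c["cy"],np.round(c["pose"],3).tolist(), (d>0).mean())
cv2.imwrite("pics/top.png",ims[1][:,:,::-1]); cv2.imwrite("pics/side.png",ims[0][:,:,::-1])
print(get_state()); print(np.round(calibration("wrist")["hand_eye"],4).tolist())
E
```

```text
pics
side 425.36321455008357 318.6701994071964 196.53753994642474 [[0.877, -0.244, 0.413, 0.066], [-0.48, -0.443, 0.757, -0.795], [-0.002, -0.863, -0.506, 0.597], [0.0, 0.0, 0.0, 1.0]] 0.9960859375
top 362.1307235608548 317.0570130996118 202.08345394813455 [[0.021, -0.988, 0.156, 0.334], [-1.0, -0.024, -0.013, -0.006], [0.017, -0.155, -0.988, 0.966], [0.0, 0.0, 0.0, 1.0]] 0.99607421875
{'clock': 0.1, 'joint_positions': array([ 1.05580770e+00,  3.26871317e-01, -1.93470744e-01,  1.05199294e+00,
       -4.97884517e-05,  1.43660112e+00]), 'joint_vel': array([ 0.00029065, -0.00032956,  0.00336939,  0.00105346,  0.00076644,
        0.00036859]), 'effort': array([ 5.96286409e-04, -4.44237614e+01,  2.63038337e+01,  7.89299986e-03,
       -8.56600559e-05,  2.61668532e-06]), 'eef_pos': array([0.20416341, 0.51016372, 0.23858426]), 'eef_rot': array([-2.21764774e-04,  1.89248373e-01,  9.81928949e-01, -7.37103803e-04]), 'ft_force': array([-1.03673331,  0.27374076, -0.56271025]), 'wrist_torque': array([ 0.01839902,  0.01039734, -0.04741401]), 'gripper_force': 0.0, 'grip_width': 0.08539197516098884}
[[-0.0005, -0.945, -0.3271, 0.0844], [1.0, -0.0007, 0.0005, 0.0008], [-0.0006, -0.3271, 0.945, -0.1347], [0.0, 0.0, 0.0, 1.0]]
```

View pics/top.png

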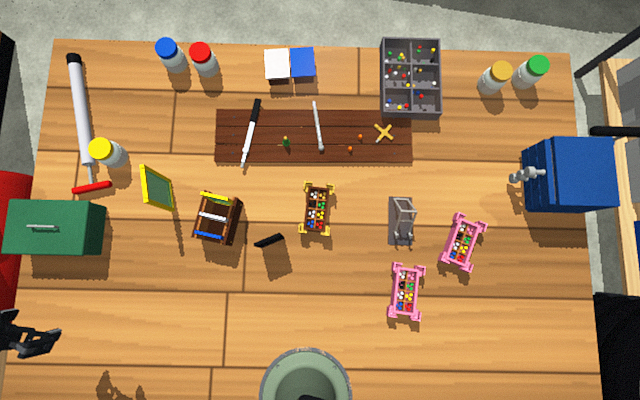

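View pics/side.png

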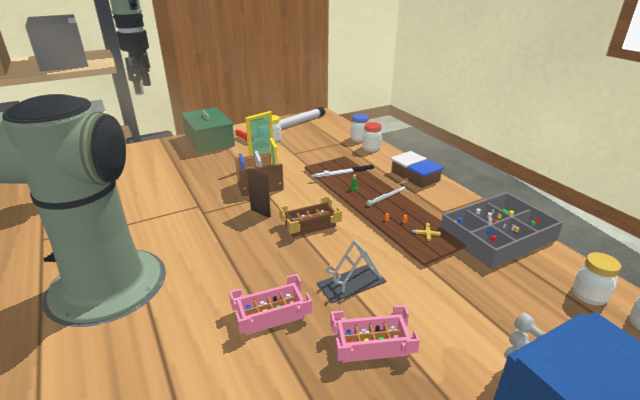

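The top view shows the brass-cornered box at (317,209), the easel at (402,220) and the rack at (217,217). Cover candidates:
- The yellow-edged pane in the rack, (214,197) top and (274,150) side.
- The larger yellow pane standing free, (157,187) top and (260,135) side.
- The black pane, (270,240) top and (259,188) side.

I choose the one in the rack. The pink boxes at (406,292) and (463,243) are decoys.

```bash
cat > h.py <<'E'
import numpy as np,cv2
from plant import *
from scipy.spatial.transform import Rotation as R
def pose(n):
    if n!="wrist": return np.array(calibration(n)["pose"])
    s=get_state();T=np.eye(4);q=s["eef_rot"];T[:3,:3]=R.from_quat([q[1],q[2],q[3],q[0]]).as_matrix();T[:3,3]=s["eef_pos"]
    return T@np.array(calibration(n)["hand_eye"])
def cloud(n,p,d,T):
    c=calibration(n);v,u=np.mgrid[:400,:640]
    P=np.stack([(u-c["cx"])/c["fx"]*d,(v-c["cy"])/c["fy"]*d,d],-1)
    return P@T[:3,:3].T+T[:3,3]
def load(n):
    z=np.load(n+".npz");T=z["T"] if "T" in z else pose(n); return z["p"],cloud(n,z["p"],z["d"],T),z["d"]>0
def snap(n,f):
    T=pose(n);p,d=capture(n);np.savez(f+".npz",p=p,d=d,T=T);return p,cloud(n,p,d,T),d>0
def rect(P):
    (c,(w,h),a)=cv2.minAreaRect(P[:,:2].astype(np.float32)*1000)
    b=cv2.boxPoints((c,(w,h),a)); e=b[1]-b[0],b[2]-b[1]; l=max(e,key=np.hypot.__call__ if 0 else lambda x:np.hypot(*x))
    return np.round(c,1),np.round(sorted((w,h)),1),round(float(np.degrees(np.arctan2(l[1],l[0])))%180,1)
E
python3 - <<'E'
from h import *
for n in("top","side"):
    p,X,ok=load(n); h=cv2.cvtColor(p,cv2.COLOR_RGB2HSV); x,y,z=X[...,0],X[...,1],X[...,2]
    yel=(h[...,0]>20)&(h[...,0]<34)&(h[...,1]>130)&(h[...,2]>90)
    print(n,"table z",np.median(z[(x>.2)&(x<.5)&(abs(y)<.4)]))
    # regions by seeds
    m,l,st,ce=cv2.connectedComponentsWithStats((ok&(z>.02)&(x>.1)&(x<.5)&(y>-.5)&(y<.55)).astype(np.uint8))[:4]
    for i in range(1,m):
        if st[i,4]<60: continue
        q=X[l==i]; print(ce[i].round(),st[i,4],"zmax",np.percentile(q[:,2],99).round(3),"all",*rect(q),"top",*rect(q[q[:,2]>np.percentile(q[:,2],99)-.008]))
    for nm,m in(("yellow",yel&(z>.1)&(z<.145)),("plate",(z>.002)&(z<.012)&(h[...,1]<70)&(y<-.1)&(y>-.4)&(x>.15)&(x<.45)),("brass",(z>.043)&(z<.055)&(h[...,0]>15)&(h[...,0]<32)&(h[...,1]>110)&(y>-.12)&(y<.12)),):
        m=m&ok;k,l,st,ce=cv2.connectedComponentsWithStats(m.astype(np.uint8))
        print(nm,m.sum(),*rect(X[m]),[(ce[i].round(),st[i,4],X[l==i].mean(0).round(3)) for i in range(1,k) if st[i,4]>8])
t=cv2.imread("pics/top.png");s=cv2.imread("pics/side.png")
f=lambda i,a,b,w,hh:cv2.resize(i[b:b+hh,a:a+w],(400,400),interpolation=cv2.INTER_CUBIC)
cv2.imwrite("pics/c1.png",np.hstack([f(t,180,170,80,80),f(s,220,100,80,110)]))
cv2.imwrite("pics/c2.png",np.hstack([f(t,370,180,80,80),f(s,300,230,100,80)]))
E
```

```text
top table z 0.00018100797401682245
[156. 196.] 574 zmax 0.163 all [475.2 369.6] [11.3 51. ] 12.8 top [475.2 369.6] [11.3 51. ] 12.8
[217. 217.] 1356 zmax 0.133 all [430.3 232.2] [ 87.6 119.9] 168.3 top [474.4 222.7] [ 8.3 65.7] 78.7
[316. 217.] 613 zmax 0.051 all [449.1 -16.1] [ 79.8 105.8] 174.8 top [421.  -13.7] [49.3 79.7] 84.1
[ 90. 229.] 1075 zmax 0.089 all [396.9 542.7] [ 14.6 130.7] 0.2 top [396.9 542.7] [ 14.6 130.7] 0.2
[406. 219.] 262 zmax 0.094 all [ 441.8 -242.5] [ 41.7 102.8] 179.0 top [ 454.3 -242.7] [ 7.3 41. ] 90.8
[462. 242.] 1259 zmax 0.051 all [ 385.4 -394.5] [ 80.8 134.4] 158.0 top [ 385.5 -394.6] [ 80.8 134.1] 158.0
[269. 240.] 183 zmax 0.122 all [376.6  96.7] [ 8.2 65.9] 113.8 top [376.6  96.8] [ 8.1 64.8] 113.7
[406. 292.] 1174 zmax 0.052 all [ 260.4 -246.2] [ 80.4 133.6] 173.1 top [ 260.4 -246.5] [ 80.  133.5] 173.0
[ 25. 338.] 1623 zmax 0.369 all [208.3 491.5] [ 43.3 123.2] 63.7 top [206.1 475.8] [ 9.4 45.7] 8.2
yellow 185 [467.3 296.4] [ 78.  200.5] 70.3 [(array([151., 171.]), np.int32(32), array([0.533, 0.377, 0.122])), (array([215., 196.]), np.int32(112), 
[... 1473 characters left out ...]
ay([248., 130.]), np.int32(55), array([0.457, 0.363, 0.123])), (array([273., 147.]), np.int32(69), array([0.474, 0.213, 0.122]))]
plate 589 [ 414.1 -290.7] [ 71.7 160.8] 90.1 [(array([343., 276.]), np.int32(41), array([ 0.437, -0.221,  0.004])), (array([339., 288.]), np.int32(541), array([ 0.41 , -0.248,  0.004]))]
brass 161 [527.2  -6.5] [110.3 272.7] 10.8 [(array([354., 177.]), np.int32(9), array([0.648, 0.068, 0.052])), (array([326., 198.]), np.int32(36), array([0.527, 0.01 , 0.048])), (array([282., 208.]), np.int32(37), array([0.41 , 0.021, 0.047])), (array([337., 211.]), np.int32(39), array([ 0.521, -0.057,  0.048])), (array([292., 222.]), np.int32(40), array([ 0.404, -0.047,  0.048]))]
```

View pics/c1.png

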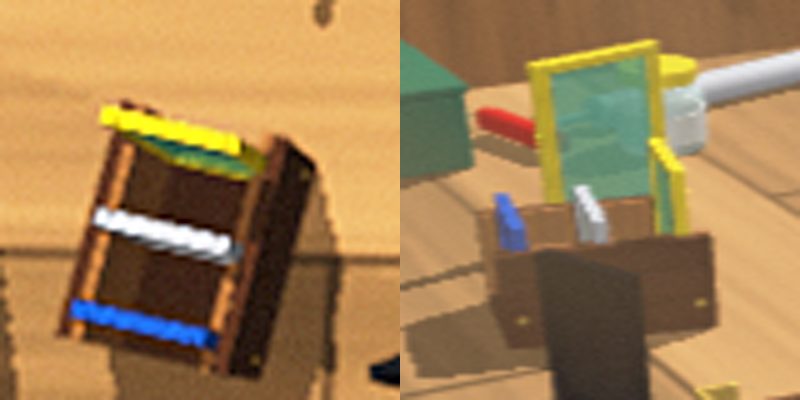

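View pics/c2.png

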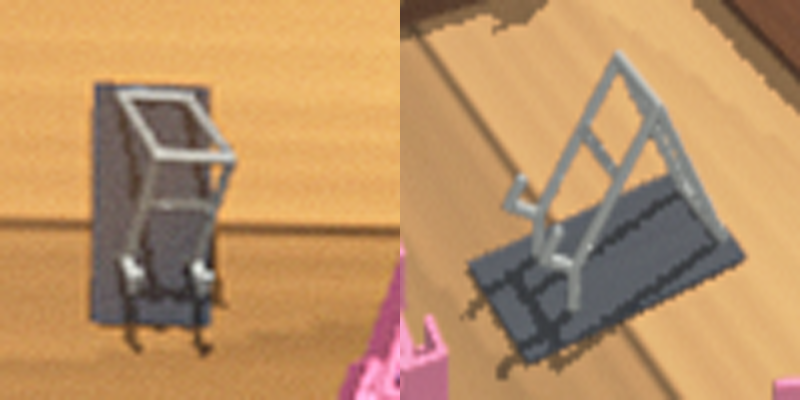

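The crops confirm the pane in the rack as the cover: yellow edge, about 66 x 8 mm, top at z 0.132. It stands in the far slot, with the white panel in the middle and the blue one near. The easel's lips face the robot, so its +x is roughly world +x. Next I refine the easel and box and plan the first move.

```bash
cat >> h.py <<'E'
def tool():
    s=get_state();q=s["eef_rot"];return R.from_quat([q[1],q[2],q[3],q[0]]),np.array(s["eef_pos"])*1000
def rel(z,y,p):
    """shift (current tool axes, mm) then turn to reach tool z,y axes and TCP p(mm)"""
    z=np.array(z,float)/np.linalg.norm(z);y=np.array(y,float);y-=z*(y@z);y/=np.linalg.norm(y)
    r,c=tool();best=min(((r.inv()*R.from_matrix(np.c_[np.cross(s*y,z),s*y,z])) for s in(1,-1)),key=lambda a:a.magnitude())
    print("shift now-axes",r.inv().apply(np.array(p)-c).round(1),"turn",best.as_rotvec().round(3),"shift after-turn axes",(r*best).inv().apply(np.array(p)-c).round(1))
E
python3 - <<'E'
from h import *
for n in("top","side"):
    p,X,ok=load(n); h=cv2.cvtColor(p,cv2.COLOR_RGB2HSV); x,y,z=X[...,0],X[...,1],X[...,2]
    m=ok&(z>.043)&(z<.055)&(h[...,0]>15)&(h[...,0]<32)&(h[...,1]>110)&(y>-.1)&(y<.07)&(x<.58)&(x>.36)
    print("box",m.sum(),*rect(X[m]))
    e=ok&(x>.33)&(x<.53)&(y>-.31)&(y<-.19)
    m=e&(z>.002)&(z<.009)&(h[...,1]<70); m=cv2.morphologyEx(m.astype(np.uint8),cv2.MORPH_OPEN,np.ones((3,3)))>0
    print("plate",m.sum(),*rect(X[m]))
    w=e&(z>.02)
    for lo,hi in((.022,.03),(.03,.04),(.04,.05),(.05,.06),(.06,.07),(.07,.08),(.08,.088),(.088,.1)):
        k=w&(z>lo)&(z<hi); a=X[k]*1000
        for s in(-1,1):
            b=a[(a[:,1]+242.5)*s>0]
            if len(b): print(lo,s,len(b),np.median(b,0).round(0),b.min(0).round(0),b.max(0).round(0))
r,c=tool();print(r.as_matrix().round(3))
a=np.radians(-11.4); rel([0,0,-1],[np.cos(a),np.sin(a),0],[474.4,222,210])
E
```

```text
box 110 [463.2 -17.5] [ 79.8 134. ] 174.7
plate 215 [ 440.  -240.6] [ 57.  123.5] 179.7
0.022 -1 7 [ 409. -259.   26.] [ 406. -262.   24.] [ 491. -257.   30.]
0.022 1 7 [ 408. -225.   29.] [ 331. -225.   23.] [ 493. -215.   30.]
0.03 -1 21 [ 411. -260.   34.] [ 390. -263.   31.] [ 487. -257.   40.]
0.03 1 19 [ 413. -223.   33.] [ 331. -228.   30.] [ 489. -214.   39.]
0.04 -1 22 [ 419. -260.   44.] [ 390. -264.   40.] [ 483. -258.   50.]
0.04 1 19 [ 417. -223.   44.] [ 331. -226.   41.] [ 482. -216.   50.]
0.05 -1 12 [ 428. -260.   54.] [ 400. -263.   51.] [ 476. -257.   60.]
0.05 1 16 [ 429. -224.   53.] [ 331. -227.   50.] [ 478. -216.   59.]
0.06 -1 27 [ 436. -258.   63.] [ 431. -262.   60.] [ 472. -243.   70.]
0.06 1 24 [ 436. -226.   64.] [ 431. -240.   61.] [ 471. -222.   70.]
0.07 -1 12 [ 445. -261.   74.] [ 438. -263.   70.] [ 465. -259.   79.]
0.07 1 15 [ 444. -224.   74.] [ 440. -228.   71.] [ 468. -222.   79.]
0.08 -1 10 [ 450. -260.   83.] [ 442. -263.   81.] [ 462. -258.   88.]
0.08 1 10 [ 451. -224.   84.] [ 446. -227.   82.] [ 461. -222.   87.]
0.088 -1 19 [ 455. -255. 
[... 831 characters left out ...]
3.   70.]
0.06 1 40 [ 438. -227.   64.] [ 435. -242.   61.] [ 473. -221.   70.]
0.07 -1 30 [ 447. -262.   75.] [ 440. -264.   70.] [ 469. -258.   79.]
0.07 1 21 [ 447. -226.   75.] [ 441. -229.   71.] [ 464. -221.   80.]
0.08 -1 26 [ 454. -262.   84.] [ 447. -264.   80.] [ 463. -246.   88.]
0.08 1 15 [ 453. -226.   84.] [ 450. -239.   81.] [ 456. -223.   87.]
0.088 -1 30 [ 456. -254.   91.] [ 452. -263.   88.] [ 460. -243.   93.]
0.088 1 24 [ 456. -232.   91.] [ 454. -242.   88.] [ 460. -223.   92.]
[[-0.928  0.372 -0.001]
 [ 0.372  0.928 -0.001]
 [ 0.    -0.002 -1.   ]]
shift now-axes [-358.  -167.    28.8] turn [-1.000e-03  1.000e-03  1.389e+00] shift after-turn axes [-229.1  321.9   28.6]
```

servo_tool(
  motion=[
    [-36, -17, 0, 0, 0, 0, 0.4],
    [-36, -17, 0, 0, 0, 0, 0.4],
    [-36, -17, 0, 0, 0, 0, 0.4],
    [-36, -17, 0, 0, 0, 0, 0.4],
    [-36, -17, 0, 0, 0, 0, 0.4],
    [-36, -17, 0, 0, 0, 0, 0.4],
    [-36, -17, 0, 0, 0, 0, 0.4],
    [-36, -17, 0, 0, 0, 0, 0.4],
    [-36, -17, 0, 0, 0, 0, 0.4],
    [-36, -17, 0, 0, 0, 0, 0.4],
  ],
  newtons=30,
)

```text
clock: 1.1
eef_pos: [0.4761, 0.2175, 0.239]
eef_rot: [-0.0, 0.189, 0.982, -0.0]
ft_force: [-0.1, 0.2, -0.5]
grip_width: 0.0342
gripper_force: 0.0
```

servo_tool(
  motion=[
    [0, 0, 0, 0, 0, 0.14, 0.4],
    [0, 0, 0, 0, 0, 0.14, 0.4],
    [0, 0, 0, 0, 0, 0.14, 0.4],
    [0, 0, 0, 0, 0, 0.14, 0.4],
    [0, 0, 0, 0, 0, 0.14, 0.4],
    [0, 0, 0, 0, 0, 0.14, 0.4],
    [0, 0, 0, 0, 0, 0.14, 0.4],
    [0, 0, 0, 0, 0, 0.14, 0.4],
    [0, 0, 0, 0, 0, 0.14, 0.4],
    [0, 0, 0, 0, 0, 0.13, 0.4],
  ],
)

```text
clock: 2.1
eef_pos: [0.4751, 0.2189, 0.2388]
eef_rot: [-0.0, 0.776, 0.631, -0.0]
ft_force: [0.1, 0.0, 0.4]
grip_width: 0.0342
gripper_force: 0.0
```

Run:
```python
from h import *
p,X,ok=snap("wrist","w1");cv2.imwrite("pics/w1.png",p[:,:,::-1])
print(get_state()["joint_positions"].round(2),tool()[1].round(1),get_state()["grip_width"])
h=cv2.cvtColor(p,cv2.COLOR_RGB2HSV);x,y,z=[X[...,i] for i in range(3)]
m=ok&(z>.126)&(z<.138)&(abs(x-.474)<.05)&(abs(y-.222)<.06); print("cover top",m.sum(),*rect(X[m]),np.median(z[m]))
a=np.radians(-11.4); rel([0,0,-1],[np.cos(a),np.sin(a),0],[474.4,222,106])
```

```text
[ 0.29  0.28 -0.26  1.03  0.    2.07] [475.1 218.9 238.9] 0.03409874427791868
cover top 852 [477.5 224.9] [ 7.8 65.9] 78.6 0.13191378624255853
shift now-axes [  3.   -1.2 132.9] turn [-0.001  0.    -0.01 ] shift after-turn axes [  2.9  -1.3 132.9]
```

View pics/w1.png

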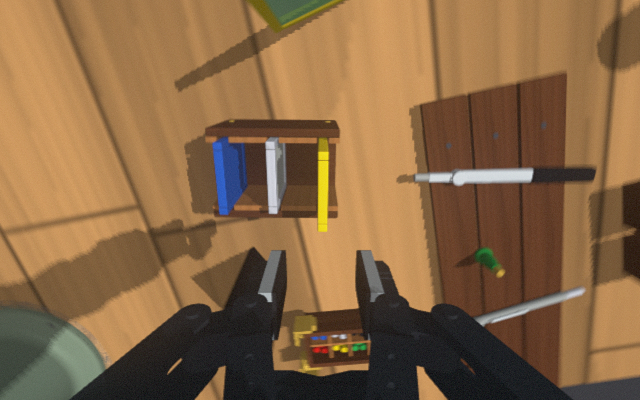

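The wrist view puts the cover's top edge at (323,185), in line between the fingers. The blue panel is at (228,175) and the white at (275,175). I go down on the cover.

servo_tool(
  motion=[
    [4, 0, 20, 0, 0, -0.01, 0.4],
    [0, 0, 20, 0, 0, 0, 0.4],
    [0, 0, 20, 0, 0, 0, 0.4],
    [0, 0, 20, 0, 0, 0, 0.4],
    [0, 0, 20, 0, 0, 0, 0.4],
    [0, 0, 15, 0, 0, 0, 0.4],
    [0, 0, 10, 0, 0, 0, 0.4],
    [0, 0, 8, 0, 0, 0, 0.4],
  ],
)

```text
clock: 2.95
eef_pos: [0.4759, 0.2228, 0.1055]
eef_rot: [-0.0, 0.771, 0.637, -0.0]
ft_force: [-0.1, 0.0, 0.1]
grip_width: 0.034
gripper_force: 0.0
```

servo_tool(
  motion=[
    [0, 0, 0, 0, 0, 0, 0.25],
    [0, 0, 0, 0, 0, 0, 0.15],
    [0, 0, 0, 0, 0, 0, 0.05],
    [0, 0, 0, 0, 0, 0, 0],
    [0, 0, 0, 0, 0, 0, 0],
    [0, 0, 0, 0, 0, 0, 0],
    [0, 0, 0, 0, 0, 0, 0],
  ],
  newtons=30,
)

```text
clock: 3.65
eef_pos: [0.4767, 0.2231, 0.1069]
eef_rot: [0.0, 0.771, 0.637, 0.001]
ft_force: [-0.6, -0.5, 5.1]
grip_width: 0.0076
gripper_force: 33.9
```

servo_tool(
  motion=[
    [0, 0, -4, 0, 0, 0, 0],
    [0, 0, -8, 0, 0, 0, 0],
    [0, 0, -10, 0, 0, 0, 0],
    [0, 0, -10, 0, 0, 0, 0],
    [0, 0, -10, 0, 0, 0, 0],
    [0, 0, -12, 0, 0, 0, 0],
    [0, 0, -15, 0, 0, 0, 0],
    [0, 0, -15, 0, 0, 0, 0],
    [0, 0, -15, 0, 0, 0, 0],
    [0, 0, -15, 0, 0, 0, 0],
  ],
  newtons=45,
)

```text
clock: 4.65
eef_pos: [0.4761, 0.2229, 0.2217]
eef_rot: [-0.0, 0.771, 0.637, 0.0]
ft_force: [0.6, 0.4, -0.8]
grip_width: 0.0072
gripper_force: 44.4
```

servo_tool(
  motion=[
    [0, 0, -20, 0, 0, 0, 0],
    [0, 0, -20, 0, 0, 0, 0],
    [0, 0, -20, 0, 0, 0, 0],
    [0, 0, -20, 0, 0, 0, 0],
    [0, 0, -10, 0, 0, 0, 0],
    [0, 0, 0, 0, 0, 0, 0],
    [0, 0, 0, 0, 0, 0, 0],
  ],
)

```text
clock: 5.35
eef_pos: [0.4759, 0.2229, 0.3099]
eef_rot: [-0.0, 0.771, 0.637, -0.0]
ft_force: [-0.5, -0.1, -1.5]
grip_width: 0.0074
gripper_force: 44.4
```

Run:
```python
from h import *
s=get_state();print(s["joint_positions"].round(2),s["ft_force"].round(1),s["grip_width"])
p,X,ok=snap("side","s2");h=cv2.cvtColor(p,cv2.COLOR_RGB2HSV);x,y,z=[X[...,i] for i in range(3)]
m=ok&(h[...,0]>20)&(h[...,0]<34)&(h[...,1]>120)&(z>.17)&(z<.4)&(y<.3)&(x>.4)&(x<.55)
print(m.sum(),*rect(X[m]),X[m].min(0),X[m].max(0))
# transit target: high above easel, tilted along the face
u=np.array([.574,0,.819]);o=np.array([-.819,0,.574]);foot=np.array([413.5,-242.3,30])
g=foot+u*(120-26)+o*4     # TCP: 26 below pane top edge
for d in(60,0): rel(-u,-o,g+u*d+o*3); print((g+u*d+o*3).round(1))
```

```text
[ 0.3   0.24 -0.12  1.2  -0.    2.06] [-0.5 -0.1 -1.5] 0.007359831323739828
213 [475.5 220.8] [ 9.3 70.1] 78.8 [0.46479881 0.18634326 0.21497072] [0.48273092 0.25594408 0.33876074]
shift now-axes [-452.7  108.2  149.4] turn [ 0.608 -0.058 -0.184] shift after-turn axes [-465.1  102.4  110.4]
[ 496.2 -242.3  160.1]
shift now-axes [-459.2   74.4  198.6] turn [ 0.608 -0.058 -0.184] shift after-turn axes [-465.1  102.4  170.4]
[ 461.7 -242.3  111. ]
```

The cover is held, its top edge 26 mm above the TCP and its bottom at z 0.215, clear of everything. Next: carry it to above the easel, then tilt.

servo_tool(
  motion=[
    [-15, 4, 0, 0, 0, 0, 0],
    [-25, 6, 0, 0, 0, 0, 0],
    [-30, 7, 0, 0, 0, 0, 0],
    [-30, 7, 0, 0, 0, 0, 0],
    [-30, 7, 0, 0, 0, 0, 0],
    [-30, 7, 0, 0, 0, 0, 0],
    [-30, 7, 0, 0, 0, 0, 0],
    [-30, 7, 0, 0, 0, 0, 0],
    [-30, 7, 0, 0, 0, 0, 0],
    [-30, 7, 0, 0, 0, 0, 0],
  ],
)

```text
clock: 6.4
eef_pos: [0.4872, -0.0664, 0.3094]
eef_rot: [-0.001, 0.771, 0.637, -0.001]
ft_force: [0.4, -0.6, -1.7]
grip_width: 0.0073
gripper_force: 44.4
```

servo_tool(
  motion=[
    [-30, 7, 0, 0, 0, 0, 0],
    [-30, 7, 0, 0, 0, 0, 0],
    [-30, 7, 0, 0, 0, 0, 0],
    [-30, 7, 0, 0, 0, 0, 0],
    [-25, 6, 0, 0, 0, 0, 0],
    [-18, 4, 0, 0, 0, 0, 0],
    [-10, 3, 0, 0, 0, 0, 0],
    [0, 0, 0, 0, 0, 0, 0],
  ],
)

```text
clock: 7.2
eef_pos: [0.4955, -0.2431, 0.3097]
eef_rot: [-0.0, 0.771, 0.636, -0.0]
ft_force: [0.4, 0.4, -0.7]
grip_width: 0.0074
gripper_force: 44.4
```

servo_tool(
  motion=[
    [0, 0, 0, 0.06, -0.006, -0.018, 0],
    [0, 0, 0, 0.06, -0.006, -0.018, 0],
    [0, 0, 0, 0.06, -0.006, -0.018, 0],
    [0, 0, 0, 0.06, -0.006, -0.018, 0],
    [0, 0, 0, 0.06, -0.006, -0.018, 0],
    [0, 0, 0, 0.06, -0.006, -0.018, 0],
    [0, 0, 0, 0.06, -0.006, -0.018, 0],
    [0, 0, 0, 0.06, -0.006, -0.018, 0],
    [0, 0, 0, 0.06, -0.006, -0.018, 0],
    [0, 0, 0, 0.06, -0.006, -0.018, 0],
  ],
)

```text
clock: 8.2
eef_pos: [0.4962, -0.2409, 0.3105]
eef_rot: [-0.209, 0.676, 0.674, -0.211]
ft_force: [0.2, -0.5, -0.5]
grip_width: 0.0075
gripper_force: 44.5
```

```bash
cat > e.py <<'E'
from h import *
u=np.array([.574,0,.819]);o=np.array([-.819,0,.574]);foot=np.array([413.5,-242.3,30])
g=foot+u*94+o*4
E
python3 - <<'E'
from e import *
s=get_state();print(s["joint_positions"].round(2),s["ft_force"].round(1),s["grip_width"],tool()[1].round(1))
rel(-u,-o,g+u*60+o*3)
p,X,ok=snap("wrist","w2");cv2.imwrite("pics/w2.png",p[:,:,::-1])
E
```

```text
[-0.45  0.78  0.57  1.91 -0.25  1.19] [ 0.2 -0.5 -0.5] 0.007484452726152925 [ 496.2 -240.9  310.5]
shift now-axes [ -0.9  85.3 123.8] turn [ 0.008  0.002 -0.003] shift after-turn axes [ -1.4  86.2 123.2]
```

View pics/w2.png

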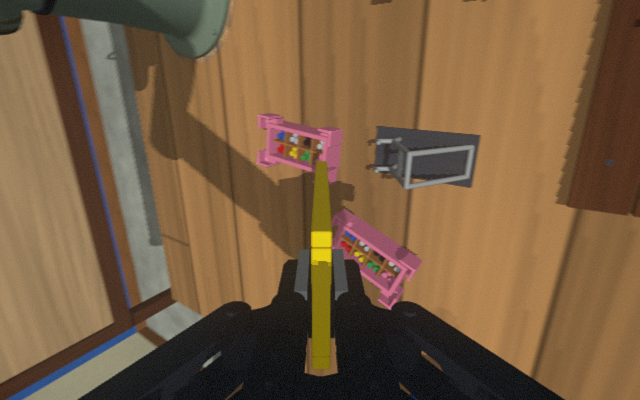

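Wrist view: pane held edge-on at (321,260), easel at (430,160), pink box at (300,140). I check the face position against this nearer depth.

Run:
```python
from e import *
for n,f in(("wrist","w2"),("side","side"),("top","top")):
    p,X,ok=load(f) if n!="wrist" else (lambda z:(z["p"],cloud(n,z["p"],z["d"],z["T"]),z["d"]>0))(np.load("w2.npz"))
    Q=X[ok]*1000-foot; Q=Q[(abs(Q[:,1])<35)&(abs(Q[:,0]-30)<70)&(Q[:,2]>-8)]
    t,w=Q@u,Q@o; k=(t>12)&(t<73)&(abs(w)<14)
    print(n,k.sum(),"face out pct",np.percentile(w[k],[10,50,75,90,97]).round(1),"y",[(np.median(Q[k&(Q[:,1]*s>8),1]).round(1)) for s in(-1,1)],"slope",np.polyfit(t[k],w[k],1).round(3))
    k=(t>60)&(abs(w)<12); print(" top t",np.percentile(t[k],[90,98]).round(1))
    k=(w>6)&(w<25)&(t<25)&(t>-8); print(" lip",k.sum(),w[k].max().round(1) if k.any() else 0,t[k].max().round(1) if k.any() else 0)
```

```text
wrist 344 face out pct [-9.6 -0.2  0.9  1.3  1.7] y [np.float64(-15.0), np.float64(19.6)] slope [-0.14   4.844]
 top t [77.5 78.3]
 lip 129 22.6 12.4
side 236 face out pct [-3.2 -0.5  0.4  1.2  1.8] y [np.float64(-19.2), np.float64(16.7)] slope [-0.037  0.576]
 top t [76.  76.9]
 lip 74 23.5 10.1
top 122 face out pct [-0.4  2.2  3.2  3.8  4.6] y [np.float64(-17.4), np.float64(17.8)] slope [-0.062  4.272]
 top t [75.4 76.3]
 lip 33 24.6 10.6
```

```bash
sed -i 's/413.5,-242.3,30/411.7,-242,30/' e.py
python3 - <<'E'
from e import *
rel(-u,-o,g+u*40+o*3)
E
```

```text
shift now-axes [ -1.8  83.3 142.5] turn [ 0.002  0.001 -0.   ] shift after-turn axes [ -1.9  83.5 142.4]
```

servo_tool(
  motion=[
    [-1, 8, 12, 0, 0, 0, 0],
    [-1, 8, 15, 0, 0, 0, 0],
    [0, 9, 16, 0, 0, 0, 0],
    [0, 9, 16, 0, 0, 0, 0],
    [0, 9, 16, 0, 0, 0, 0],
    [0, 9, 16, 0, 0, 0, 0],
    [0, 9, 16, 0, 0, 0, 0],
    [0, 9, 15, 0, 0, 0, 0],
    [0, 8, 12, 0, 0, 0, 0],
    [0, 5, 8, 0, 0, 0, 0],
  ],
)

```text
clock: 9.25
eef_pos: [0.4837, -0.244, 0.1454]
eef_rot: [-0.209, 0.677, 0.674, -0.211]
ft_force: [-0.4, 1.0, -0.9]
grip_width: 0.0074
gripper_force: 44.6
```

Run:
```python
from e import *
s=get_state();print(s["joint_positions"].round(2),s["ft_force"].round(1),tool()[1].round(1))
rel(-u,-o,g+o*3)
p,X,ok=snap("side","s3")
cv2.imwrite("pics/s3.png",cv2.resize(p[150:310,270:430,::-1],(600,600),interpolation=cv2.INTER_CUBIC))
h=cv2.cvtColor(p,cv2.COLOR_RGB2HSV)
Q=X*1000-foot;t,w=Q@u,Q@o
m=ok&(abs(Q[...,1])<45)&(w>-30)&(w<50)&(t>20)&(t<165)&(h[...,0]>20)&(h[...,0]<34)&(h[...,1]>120)
print(m.sum(),"t",np.percentile(t[m],[1,99]).round(1),"w",np.percentile(w[m],[3,50,97]).round(1),"y",np.percentile(Q[m][:,1],[2,98]).round(1))
```

```text
[-0.46  0.84  0.26  1.55 -0.26  1.18] [-0.4  1.  -0.9] [ 483.7 -244.   145.4]
shift now-axes [ 2.1 -0.1 41.8] turn [ 0.009  0.001 -0.004] shift after-turn axes [ 2.   0.3 41.8]
593 t [ 42.4 160.7] w [ 3.6  9.2 11.7] y [-34.8  31.6]
```

View pics/s3.png

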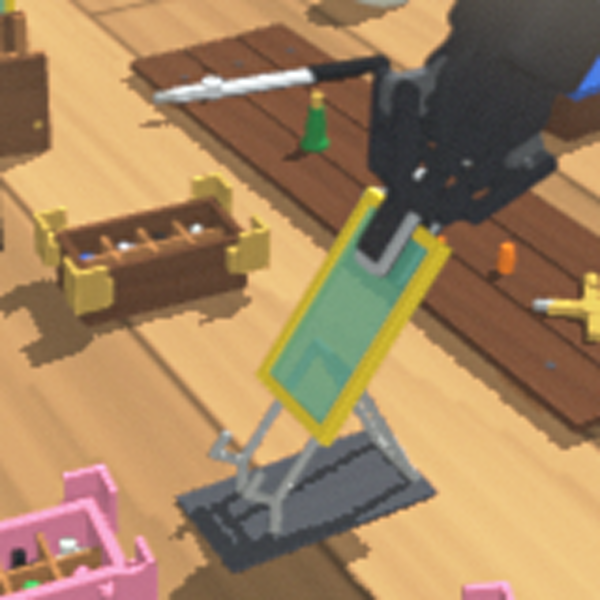

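The crop shows the pane parallel to the face, in front of the rails and above the lips, with about 4 mm to the face and 3 mm to the lip ends. Next I slide it down the face.

servo_tool(
  motion=[
    [0, 0, 6, 0, 0, 0, 0],
    [0, 0, 8, 0, 0, 0, 0],
    [0, 0, 8, 0, 0, 0, 0],
    [0, 0, 8, 0, 0, 0, 0],
    [0, 0, 5, 0, 0, 0, 0],
    [0, 0, 2, 0, 0, 0, 0],
    [0, 0, 0, 0, 0, 0, 0],
  ],
)

```text
clock: 10.0
eef_pos: [0.4625, -0.2448, 0.1157]
eef_rot: [-0.209, 0.677, 0.674, -0.211]
ft_force: [-0.1, 0.9, -1.3]
grip_width: 0.0072
gripper_force: 44.6
```

servo_tool(
  motion=[
    [0, 0, 1, 0, 0, 0, 0],
    [0, 0, 1, 0, 0, 0, 0],
    [0, 0, 1, 0, 0, 0, 0],
    [0, 0, 0, 0, 0, 0, 0],
  ],
)

```text
clock: 10.4
eef_pos: [0.4611, -0.2448, 0.1133]
eef_rot: [-0.209, 0.677, 0.674, -0.211]
ft_force: [-1.0, 0.1, -0.5]
grip_width: 0.0071
gripper_force: 44.6
```

servo_tool(
  motion=[
    [0, 0, 1, 0, 0, 0, 0],
    [0, 0, 1, 0, 0, 0, 0],
    [0, 0, 0, 0, 0, 0, 0],
  ],
)

```text
clock: 10.7
eef_pos: [0.4602, -0.2449, 0.112]
eef_rot: [-0.208, 0.677, 0.674, -0.211]
ft_force: [1.9, -0.3, 0.6]
grip_width: 0.0077
gripper_force: 45.0
```

servo_tool(
  motion=[
    [0, 1, 0, 0, 0, 0, 0],
    [0, 1, 0, 0, 0, 0, 0],
    [0, 0, 0, 0, 0, 0, 0],
  ],
)

```text
clock: 11.0
eef_pos: [0.4617, -0.2449, 0.1108]
eef_rot: [-0.209, 0.677, 0.674, -0.211]
ft_force: [0.9, 0.1, 4.2]
grip_width: 0.0073
gripper_force: 45.5
```

servo_tool(
  motion=[
    [0, 0.5, 0, 0, 0, 0, 0],
    [0, 0.5, 0, 0, 0, 0, 0],
    [0, 0, 0, 0, 0, 0, 0],
  ],
)

```text
clock: 11.3
eef_pos: [0.4624, -0.2449, 0.1103]
eef_rot: [-0.209, 0.677, 0.674, -0.211]
ft_force: [0.8, -0.2, 6.3]
grip_width: 0.0075
gripper_force: 45.5
```

Run:
```python
from e import *
s=get_state();print(s["ft_force"].round(1),tool()[1].round(1))
p,X,ok=snap("side","s4")
h=cv2.cvtColor(p,cv2.COLOR_RGB2HSV)
Q=X*1000-foot;t,w=Q@u,Q@o
m=ok&(abs(Q[...,1])<45)&(w>-30)&(w<50)&(t>-10)&(t<165)&(h[...,0]>20)&(h[...,0]<34)&(h[...,1]>120)
print(m.sum(),"t",np.percentile(t[m],[1,99]).round(1),"w",np.percentile(w[m],[3,50,97]).round(1),"y",np.percentile(Q[m][:,1],[2,98]).round(1))
rel(-u,-o,g)
```

```text
[ 0.8 -0.2  6.3] [ 462.4 -244.9  110.3]
548 t [  1.2 120. ] w [0.9 6.6 9.2] y [-35.3  30.3]
shift now-axes [2.9 0.6 0.8] turn [ 0.009  0.002 -0.005] shift after-turn axes [2.9 0.6 0.8]
```

servo_tool(
  motion=[
    [0, 0.5, 0, 0, 0, 0, 0],
    [0, 0.5, 0, 0, 0, 0, 0],
    [0, 0, 0, 0, 0, 0, 0],
  ],
)

```text
clock: 11.65
eef_pos: [0.4627, -0.2449, 0.1101]
eef_rot: [-0.209, 0.676, 0.674, -0.211]
ft_force: [0.2, -0.3, 7.4]
grip_width: 0.0075
gripper_force: 45.6
```

servo_tool(
  motion=[
    [0, 0.5, 0, 0, 0, 0, 0],
    [0, 0.5, 0, 0, 0, 0, 0],
    [0, 0, 0, 0, 0, 0, 0],
  ],
)

```text
clock: 11.95
eef_pos: [0.4629, -0.2449, 0.11]
eef_rot: [-0.21, 0.676, 0.674, -0.212]
ft_force: [-1.9, -1.1, 9.0]
grip_width: 0.0073
gripper_force: 45.7
```

It now touches both the floor and the face. Release gently.

servo_tool(
  motion=[
    [0, 0, 0, 0, 0, 0, 0.05],
    [0, 0, 0, 0, 0, 0, 0.13],
    [0, 0, 0, 0, 0, 0, 0.16],
    [0, 0, 0, 0, 0, 0, 0.2],
    [0, 0, 0, 0, 0, 0, 0.25],
    [0, 0, 0, 0, 0, 0, 0.3],
    [0, 0, 0, 0, 0, 0, 0.3],
  ],
  newtons=20,
)

```text
clock: 12.65
eef_pos: [0.4641, -0.2448, 0.1087]
eef_rot: [-0.209, 0.677, 0.674, -0.211]
ft_force: [0.5, -0.1, 0.2]
grip_width: 0.0258
gripper_force: 0.0
```

```bash
cat > chk.py <<'E'
from e import *
s=get_state();print(s["joint_positions"].round(2),s["ft_force"].round(1),s["grip_width"],tool()[1].round(1))
for n in("side","top"):
    p,X,ok=snap(n,"chk")
    h=cv2.cvtColor(p,cv2.COLOR_RGB2HSV)
    Q=X*1000-foot;t,w=Q@u,Q@o
    m=ok&(abs(Q[...,1])<45)&(w>-30)&(w<50)&(t>-10)&(t<165)&(h[...,0]>20)&(h[...,0]<34)&(h[...,1]>120)
    print(n,m.sum(),"t",np.percentile(t[m],[1,99]).round(1),"w",np.percentile(w[m],[3,50,97]).round(1),"y",np.percentile(Q[m][:,1],[2,98]).round(1))
    print("edge angle in face",rect(np.c_[t[m],Q[m][:,1]]/1000))
E
python3 chk.py
```

```text
[-0.48  0.83  0.16  1.44 -0.26  1.17] [ 0.5 -0.1  0.2] 0.02575770263231608 [ 464.1 -244.8  108.7]
side 542 t [  1.1 119.8] w [0.4 6.4 9.5] y [-36.1  30.3]
edge angle in face (array([63.8, -2.8]), array([ 68.1, 127.6]), 0.1)Traceback (most recent call last):
  File "chk.py", line 8, in <module>
    print(n,m.sum(),"t",np.percentile(t[m],[1,99]).round(1),"w",np.percentile(w[m],[3,50,97]).round(1),"y",np.percentile(Q[m][:,1],[2,98]).round(1))
                        ~~~~~~~~~~~~~^^^^^^^^^^^^^
    return _quantile_unchecked(
        a, q, axis, out, overwrite_input, method, keepdims, weights)
    return _ureduce(a,
                    func=_quantile_ureduce_func,
    ...<5 lines>...
                    overwrite_input=overwrite_input,
                    method=method)
    r = func(a, **kwargs)
    result = _quantile(arr,
                       quantiles=q,
    ...<2 lines>...
                       out=out,
                       weights=wgt)
    slices_having_nans = np.isnan(arr[-1, ...])
                                  ~~~^^^^^^^^^
IndexError: index -1 is out of bounds for axis 0 with size 0
```

The pane stands home. I retreat along the face, then swing out and turn for the second grasp.

servo_tool(
  motion=[
    [0, 0, -5, 0, 0, 0, 0.3],
    [0, 0, -10, 0, 0, 0, 0.3],
    [0, 0, -15, 0, 0, 0, 0.3],
    [0, 0, -20, 0, 0, 0, 0.3],
    [0, 0, -20, 0, 0, 0, 0.3],
    [0, 0, -20, 0, 0, 0, 0.3],
    [0, -20, -15, 0, 0, 0, 0.3],
    [0, -30, -10, 0, 0, 0, 0.3],
    [0, -30, -10, 0, 0, 0, 0.3],
    [0, -30, -10, 0, 0, 0, 0.3],
  ],
)

```text
clock: 13.75
eef_pos: [0.4496, -0.244, 0.284]
eef_rot: [-0.208, 0.677, 0.674, -0.211]
ft_force: [1.3, -0.4, 0.1]
grip_width: 0.0259
gripper_force: 0.0
```

servo_tool(
  motion=[
    [0, -30, -5, 0, 0, 0, 0.6],
    [0, -30, 0, 0, 0, 0, 1],
    [0, 0, 0, 0.08, 0.08, 0.08, 1],
    [0, 0, 0, 0.08, 0.08, 0.08, 1],
    [0, 0, 0, 0.08, 0.08, 0.08, 1],
    [0, 0, 0, 0.08, 0.08, 0.08, 1],
    [0, 0, 0, 0.08, 0.08, 0.08, 1],
    [0, 0, 0, 0.08, 0.08, 0.08, 1],
    [0, 0, 0, 0.08, 0.08, 0.08, 1],
    [0, 0, 0, 0.08, 0.08, 0.08, 1],
  ],
)

```text
clock: 14.75
eef_pos: [0.349, -0.209, 0.2671]
eef_rot: [-0.503, 0.797, 0.246, -0.225]
ft_force: [-0.7, -0.1, -0.6]
grip_width: 0.0853
gripper_force: 0.0
```

servo_tool(
  motion=[
    [0, 0, 0, 0.08, 0.08, 0.08, 1],
    [0, 0, 0, 0.08, 0.08, 0.08, 1],
    [0, 0, 0, 0.08, 0.08, 0.08, 1],
    [0, 0, 0, 0.08, 0.08, 0.08, 1],
    [0, 0, 0, 0.08, 0.08, 0.08, 1],
    [0, 0, 0, 0.08, 0.08, 0.08, 1],
    [0, 0, 0, 0.08, 0.08, 0.08, 1],
    [0, 0, 0, 0, 0, 0, 1],
  ],
)

```text
clock: 15.55
eef_pos: [0.3333, -0.1962, 0.2531]
eef_rot: [-0.663, 0.701, -0.192, -0.179]
ft_force: [0.0, -0.5, -0.0]
grip_width: 0.0857
gripper_force: 0.0
```

```bash
cat >> e.py <<'E'
seat=foot+60*u+4*o; seat[1]=-244.5
pg=seat-14*o+8*u
E
sed -i 's/    p,X,ok=snap(n,"chk")/    p,X,ok=snap(n,"chk_"+n)/; s/    print(n,m.sum/    if not m.any(): continue\n    print(n,m.sum/; ' chk.py; echo 'rel(-o,[0,1,0],pg+90*o)' >>chk.py; python3 chk.py
```

```text
[-1.1   1.01  0.    2.07  0.47  2.13] [ 0.  -0.5 -0. ] 0.0856898211463653 [ 333.3 -196.2  253.1]
side 170 t [ 0.7 33.2] w [0.8 6.5 9.1] y [-35.1  30.1]
edge angle in face (array([17. , -1.7]), array([33.7, 67.8]), 89.8)
top 344 t [  0.4 120.5] w [ 3.1  8.9 11.7] y [-33.2  30.3]
edge angle in face (array([60.4, -2. ]), array([ 66.1, 123. ]), 179.0)
shift now-axes [106.5  82.2 -41.5] turn [-1.186  1.15  -1.125] shift after-turn axes [-70.8  48.9 111.4]
```

I turned the wrong way about the diagonal axis. Nothing was touched and the pane is still home (t 0.4 to 120). I recompute the turn from here, by way of tool-down.

Run:
```python
from e import *
r,c=tool();print(r.as_matrix().round(2))
def M(z,y):
    z=np.array(z,float);y=np.array(y,float);return R.from_matrix(np.c_[np.cross(y,z),y,z])
for nm,z in(("down",[0,0,-1]),("tilt",-o)):
    for s in(1,-1): print(nm,s,(r.inv()*M(z,[0,s,0])).as_rotvec().round(3))
print("down y=x",(r.inv()*M([0,0,-1],[1,0,0])).as_rotvec().round(3))
```

```text
[[ 0.86 -0.5  -0.  ]
 [-0.03 -0.05  1.  ]
 [-0.5  -0.86 -0.06]]
down 1 [0.505 1.859 1.977]
down -1 [-1.471  0.4   -0.421]
tilt 1 [1.184 1.222 1.323]
tilt -1 [-1.186  1.15  -1.125]
down y=x [-1.531 -0.877 -1.625]
```

servo_tool(
  motion=[
    [0, 0, 0, -0.08, -0.08, -0.08, 1],
    [0, 0, 0, -0.08, -0.08, -0.08, 1],
    [0, 0, 0, -0.08, -0.08, -0.08, 1],
    [0, 0, 0, -0.08, -0.08, -0.08, 1],
    [0, 0, 0, -0.08, -0.08, -0.08, 1],
    [0, 0, 0, -0.08, -0.08, -0.08, 1],
    [0, 0, 0, -0.08, -0.08, -0.08, 1],
    [0, 0, 0, -0.08, -0.08, -0.08, 1],
    [0, 0, 0, -0.08, -0.08, -0.08, 1],
  ],
)

```text
clock: 16.55
eef_pos: [0.3363, -0.1947, 0.2537]
eef_rot: [-0.422, 0.796, 0.371, -0.225]
ft_force: [0.7, 0.1, -0.5]
grip_width: 0.0851
gripper_force: 0.0
```

```bash
cat > turn.py <<'E'
from e import *
r,c=tool();print(get_state()["joint_positions"].round(2),c.round(1));print(r.as_matrix().round(2))
def M(z,y):
    z=np.array(z,float);y=np.array(y,float);return R.from_matrix(np.c_[np.cross(y,z),y,z])
for nm,z in(("down",[0,0,-1]),("tilt",-o)):
    for s in(1,-1): print(nm,s,(r.inv()*M(z,[0,s,0])).as_rotvec().round(3))
print("shift to hi",r.inv().apply(np.array([430,-245,330])-c).round(0))
E
python3 turn.py
```

```text
[-0.69  0.8   0.16  1.93 -0.04  1.6 ] [ 336.3 -194.7  253.7]
[[ 0.62  0.4  -0.67]
 [ 0.78 -0.37  0.51]
 [-0.04 -0.84 -0.54]]
down 1 [-0.576 -1.083 -2.041]
down -1 [-0.907  0.483  0.797]
tilt 1 [-1.643 -1.582 -1.746]
tilt -1 [-1.264  1.312  0.311]
shift to hi [  16.   -8. -130.]
```

servo_tool(
  motion=[
    [3, -2, -26, 0, 0, 0, 1],
    [3, -2, -26, 0, 0, 0, 1],
    [3, -2, -26, 0, 0, 0, 1],
    [3, -2, -26, 0, 0, 0, 1],
    [3, 0, -26, 0, 0, 0, 1],
    [0, 0, 0, -0.034, -0.064, -0.12, 1],
    [0, 0, 0, -0.034, -0.064, -0.12, 1],
    [0, 0, 0, -0.034, -0.064, -0.12, 1],
    [0, 0, 0, -0.034, -0.064, -0.12, 1],
    [0, 0, 0, -0.034, -0.064, -0.12, 1],
  ],
)

```text
clock: 17.55
eef_pos: [0.3919, -0.2239, 0.295]
eef_rot: [-0.321, 0.647, 0.669, -0.177]
ft_force: [-0.6, 1.3, -0.5]
grip_width: 0.0856
gripper_force: 0.0
```

servo_tool(
  motion=[
    [0, 0, 0, -0.034, -0.064, -0.12, 1],
    [0, 0, 0, -0.034, -0.064, -0.12, 1],
    [0, 0, 0, -0.034, -0.064, -0.12, 1],
    [0, 0, 0, -0.034, -0.064, -0.12, 1],
    [0, 0, 0, -0.034, -0.064, -0.12, 1],
    [0, 0, 0, -0.034, -0.064, -0.12, 1],
    [0, 0, 0, -0.034, -0.064, -0.12, 1],
    [0, 0, 0, -0.034, -0.064, -0.12, 1],
    [0, 0, 0, -0.034, -0.064, -0.12, 1],
    [0, 0, 0, -0.034, -0.064, -0.12, 1],
  ],
)

```text
clock: 18.55
eef_pos: [0.3915, -0.2235, 0.2952]
eef_rot: [-0.044, 0.123, 0.99, -0.044]
ft_force: [-0.4, -0.3, -0.1]
grip_width: 0.0855
gripper_force: 0.0
```

```bash
python3 turn.py
```

```text
[-0.6   0.15 -0.29  1.17 -0.12 -0.35] [ 391.5 -223.5  295.2]
[[-0.97  0.24 -0.1 ]
 [ 0.25  0.97 -0.08]
 [ 0.08 -0.1  -0.99]]
down 1 [-0.088 -0.089 -0.247]
down -1 [-0.129  0.129  2.889]
tilt 1 [-0.201 -1.043 -0.186]
tilt -1 [-1.477  0.285  2.553]
shift to hi [-40. -15. -37.]
```

servo_tool(
  motion=[
    [0, 0, 0, -0.022, -0.116, -0.021, 1],
    [0, 0, 0, -0.022, -0.116, -0.021, 1],
    [0, 0, 0, -0.022, -0.116, -0.021, 1],
    [0, 0, 0, -0.022, -0.116, -0.021, 1],
    [0, 0, 0, -0.022, -0.116, -0.021, 1],
    [0, 0, 0, -0.022, -0.116, -0.021, 1],
    [0, 0, 0, -0.022, -0.116, -0.021, 1],
    [0, 0, 0, -0.022, -0.116, -0.021, 1],
    [0, 0, 0, -0.022, -0.116, -0.021, 1],
    [0, 0, 0, 0, 0, 0, 1],
  ],
)

```text
clock: 19.55
eef_pos: [0.3901, -0.2234, 0.2919]
eef_rot: [0.46, 0.005, 0.888, -0.002]
ft_force: [-0.5, -0.1, -0.7]
grip_width: 0.0853
gripper_force: 0.0
```

```bash
python3 turn.py; python3 chk.py
```

```text
[-1.26 -0.24 -1.03  0.37  0.89 -1.05] [ 390.1 -223.4  291.9]
[[-0.58  0.01  0.82]
 [ 0.01  1.   -0.01]
 [-0.82  0.   -0.58]]
down 1 [-0.005  0.956 -0.01 ]
down -1 [1.44  0.007 2.781]
tilt 1 [-0.008 -0.004 -0.007]
tilt -1 [-0.006  0.013  3.135]
shift to hi [-54. -21.  11.]
[-1.26 -0.24 -1.03  0.37  0.89 -1.05] [-0.5 -0.1 -0.7] 0.08532463360876373 [ 390.1 -223.4  291.9]
side 585 t [  1.6 120. ] w [0.7 6.4 8.8] y [-35.8  29.7]
edge angle in face (array([60.5, -2. ]), array([ 69.1, 120. ]), 179.3)
top 332 t [  0.2 119.7] w [ 2.9  8.8 11.5] y [-33.6  30.4]
edge angle in face (array([59.8, -2.3]), array([ 65.8, 122.4]), 179.7)
shift now-axes [136.6 -19.4  88.9] turn [-0.009 -0.004 -0.002] shift after-turn axes [137.  -20.   88.2]
```

servo_tool(
  motion=[
    [13.5, -2, 9, 0, 0, 0, 1],
    [13.5, -2, 9, 0, 0, 0, 1],
    [13.5, -2, 9, 0, 0, 0, 1],
    [13.5, -2, 9, 0, 0, 0, 1],
    [13.5, -2, 9, 0, 0, 0, 1],
    [13.5, -2, 9, 0, 0, 0, 1],
    [13.5, -2, 9, 0, 0, 0, 1],
    [13.5, -2, 9, 0, 0, 0, 1],
    [13.5, -2, 9, 0, 0, 0, 1],
    [13.5, -2, 8, 0, 0, 0, 1],
  ],
)

```text
clock: 20.65
eef_pos: [0.3884, -0.2462, 0.133]
eef_rot: [0.46, -0.0, 0.888, -0.004]
ft_force: [0.2, -0.6, -0.3]
grip_width: 0.0855
gripper_force: 0.0
```

Run:
```python
from e import *
print(get_state()["joint_positions"].round(2));rel(-o,[0,1,0],pg+90*o);rel(-o,[0,1,0],pg)
p,X,ok=snap("wrist","w3")
h=cv2.cvtColor(p,cv2.COLOR_RGB2HSV);Q=X*1000-foot;t,w=Q@u,Q@o
m=ok&(abs(Q[...,1])<45)&(abs(w-4)<12)&(t>-10)&(t<130)&(h[...,0]>20)&(h[...,0]<34)&(h[...,1]>120)
print(m.sum(),"t",np.percentile(t[m],[1,99]).round(1),"w",np.percentile(w[m],[3,50,97]).round(1),"y",np.percentile(Q[m][:,1],[1,99]).round(1))
s,_=capture("side")
cv2.imwrite("pics/w3.png",np.hstack([p[:,:,::-1][::2,::2],s[:,:,::-1][100:300,180:500]]))
```

```text
[-1.29  0.24 -1.23 -0.29  0.9  -1.1 ]
shift now-axes [ 2.9  1.7 -1.8] turn [-0.007 -0.003  0.004] shift after-turn axes [ 2.9  1.7 -1.8]
shift now-axes [ 2.7  2.4 88.2] turn [-0.007 -0.003  0.004] shift after-turn axes [ 2.9  1.7 88.2]
4735 t [  0.3 117.2] w [5.8 7.7 9.1] y [-34.5  30.9]
```

View pics/w3.png

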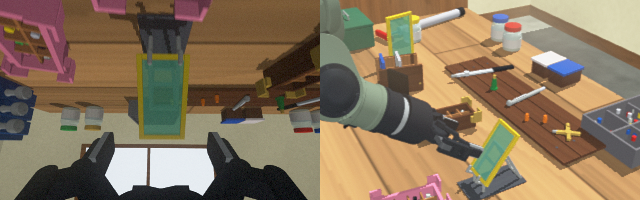

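The left half shows the pane (162,95) between the open fingers. The right half shows the arm clear of the pink box. I advance to the grasp.

servo_tool(
  motion=[
    [2, 2, 10, 0, 0, 0, 1],
    [1, 0, 12, 0, 0, 0, 1],
    [0, 0, 12, 0, 0, 0, 1],
    [0, 0, 12, 0, 0, 0, 1],
    [0, 0, 12, 0, 0, 0, 1],
    [0, 0, 12, 0, 0, 0, 1],
    [0, 0, 10, 0, 0, 0, 1],
    [0, 0, 8, 0, 0, 0, 1],
    [0, 0, 0, 0, 0, 0, 1],
  ],
)

```text
clock: 21.65
eef_pos: [0.4591, -0.2442, 0.0806]
eef_rot: [0.461, 0.0, 0.887, -0.004]
ft_force: [0.5, 0.4, -0.3]
grip_width: 0.0853
gripper_force: 0.0
```

servo_tool(
  motion=[
    [0, 0, 0, 0, 0, 0, 0.9],
    [0, 0, 0, 0, 0, 0, 0.85],
    [0, 0, 0, 0, 0, 0, 0.8],
    [0, 0, 0, 0, 0, 0, 0.77],
    [0, 0, 0, 0, 0, 0, 0.74],
    [0, 0, 0, 0, 0, 0, 0.7],
    [0, 0, 0, 0, 0, 0, 0.65],
    [0, 0, 0, 0, 0, 0, 0.6],
  ],
  newtons=25,
)

```text
clock: 22.45
eef_pos: [0.4572, -0.2444, 0.0806]
eef_rot: [0.461, 0.002, 0.887, -0.004]
ft_force: [-4.1, -0.6, 5.6]
grip_width: 0.0655
gripper_force: 25.8
```

```bash
python3 turn.py; python3 chk.py
```

```text
[-1.07  0.51 -1.24 -0.79  0.8  -0.81] [ 457.2 -244.4   80.6]
[[-0.57  0.01  0.82]
 [-0.    1.   -0.01]
 [-0.82 -0.01 -0.57]]
down 1 [-0.008  0.959 -0.004]
down -1 [1.448 0.012 2.784]
tilt 1 [-0.009 -0.     0.   ]
tilt -1 [ 1.000e-03 -1.400e-02 -3.141e+00]
shift to hi [-189.   -2. -165.]
[-1.07  0.51 -1.24 -0.79  0.8  -0.81] [-4.1 -0.6  5.6] 0.0655234827429534 [ 457.2 -244.4   80.6]
side 450 t [  1.6 120. ] w [0.8 6.5 8.9] y [-35.6  30. ]
edge angle in face (array([60.8, -1.7]), array([ 69.7, 119.6]), 179.4)
top 244 t [  2.8 119.8] w [ 2.9  8.8 11.4] y [-34.1  30.7]
edge angle in face (array([59.9,  4.2]), array([ 79.1, 120. ]), 180.0)
shift now-axes [ -0.4  -0.9 -88.2] turn [-0.009 -0.     0.   ] shift after-turn axes [ -0.4  -0.1 -88.2]
```

servo_tool(
  motion=[
    [0, 0, 0, 0, 0, 0, 0.6],
    [0, 0, -1, 0, 0, 0, 0.6],
    [-4, 0, -2, 0, 0, 0, 0.6],
    [-6, 0, 0, 0, 0, 0, 0.6],
    [-8, 0, 0, 0, 0, 0, 0.6],
    [-10, 0, 0, 0, 0, 0, 0.6],
    [-12, 0, 0, 0, 0, 0, 0.6],
    [-15, 0, -5, 0, 0, 0, 0.6],
    [-15, 0, -10, 0, 0, 0, 0.6],
    [-15, 0, -10, 0, 0, 0, 0.6],
  ],
  newtons=45,
)

```text
clock: 23.55
eef_pos: [0.4838, -0.2432, 0.167]
eef_rot: [0.461, 0.001, 0.887, -0.003]
ft_force: [0.2, -1.0, -1.6]
grip_width: 0.0651
gripper_force: 50.1
```

servo_tool(
  motion=[
    [-15, 0, -10, 0, 0, 0, 0.6],
    [-15, 0, -10, 0, 0, 0, 0.6],
    [-15, 0, -10, 0, 0, 0, 0.6],
    [-15, 0, -10, 0, 0, 0, 0.6],
    [-15, 0, -10, 0, 0, 0, 0.6],
    [0, 0, 0, 0, 0, 0, 0.6],
  ],
)

```text
clock: 24.15
eef_pos: [0.4867, -0.2439, 0.2593]
eef_rot: [0.463, 0.0, 0.887, -0.006]
ft_force: [0.2, -0.2, -1.3]
grip_width: 0.0648
gripper_force: 50.2
```

```bash
python3 turn.py
python3 - <<'E'
from e import *
print(get_state()["grip_width"],get_state()["gripper_force"])
p,X,ok=snap("side","s5");h=cv2.cvtColor(p,cv2.COLOR_RGB2HSV);r,c=tool()
L=r.inv().apply((X.reshape(-1,3)*1000-c)).reshape(X.shape)
m=ok&(abs(L[...,0])<90)&(abs(L[...,1])<45)&(abs(L[...,2]+14)<30)&(h[...,0]>20)&(h[...,0]<34)&(h[...,1]>120)
q=L[m];print(m.sum(),np.percentile(q,[2,50,98],axis=0).round(1),np.polyfit(q[:,0],q[:,2],1).round(3))
E
```

```text
[-0.99 -0.03 -1.02 -0.1   0.75 -0.72] [ 486.7 -243.9  259.3]
[[-0.57  0.01  0.82]
 [-0.    1.   -0.01]
 [-0.82 -0.01 -0.57]]
down 1 [-0.012  0.962 -0.   ]
down -1 [1.453 0.017 2.785]
tilt 1 [-0.01   0.002  0.005]
tilt -1 [-3.000e-03 -1.600e-02 -3.137e+00]
shift to hi [-26.  -2. -87.]
0.06477580236113258 50.18754959106445
578 [[-52.9 -33.9 -17.1]
 [ 22.7 -27.  -15. ]
 [ 65.2  31.   -8.5]] [ 3.0000e-03 -1.4399e+01]
```

The pane is lifted and parallel to the pads, centred at tool x +7 and z -13. Next: turn flat and align with the box.

```bash
cat > box.py <<'E'
from e import *
a=np.radians(-5.35);bx=np.array([np.cos(a),np.sin(a),0]);by=np.array([-np.sin(a),np.cos(a),0]);bc=np.array([464.5,-17.3,44])
E
python3 - <<'E'
from box import *
rel([0,0,-1],by,bc+7*bx+[0,0,120-13])
E
```

```text
shift now-axes [ 95.  226.3  47. ] turn [0.035 0.96  0.085] shift after-turn axes [ 35.6 223.2 106.6]
```

servo_tool(
  motion=[
    [0, 0, 0, 0.0035, 0.096, 0.0085, 0.6],
    [0, 0, 0, 0.0035, 0.096, 0.0085, 0.6],
    [0, 0, 0, 0.0035, 0.096, 0.0085, 0.6],
    [0, 0, 0, 0.0035, 0.096, 0.0085, 0.6],
    [0, 0, 0, 0.0035, 0.096, 0.0085, 0.6],
    [0, 0, 0, 0.0035, 0.096, 0.0085, 0.6],
    [0, 0, 0, 0.0035, 0.096, 0.0085, 0.6],
    [0, 0, 0, 0.0035, 0.096, 0.0085, 0.6],
    [0, 0, 0, 0.0035, 0.096, 0.0085, 0.6],
    [0, 0, 0, 0.0035, 0.096, 0.0085, 0.6],
  ],
)

```text
clock: 25.2
eef_pos: [0.4856, -0.243, 0.2546]
eef_rot: [-0.003, 0.047, 0.999, 0.002]
ft_force: [-0.9, -0.3, -2.2]
grip_width: 0.0649
gripper_force: 50.1
```

servo_tool(
  motion=[
    [2, 12, 5, 0, 0, 0, 0.6],
    [3, 20, 9, 0, 0, 0, 0.6],
    [4, 25, 12, 0, 0, 0, 0.6],
    [4, 26, 13, 0, 0, 0, 0.6],
    [4, 26, 13, 0, 0, 0, 0.6],
    [4, 26, 13, 0, 0, 0, 0.6],
    [4, 26, 13, 0, 0, 0, 0.6],
    [4, 25, 12, 0, 0, 0, 0.6],
    [4, 21, 10, 0, 0, 0, 0.6],
    [3, 14, 6, 0, 0, 0, 0.6],
  ],
)

```text
clock: 26.2
eef_pos: [0.4681, -0.0175, 0.1488]
eef_rot: [-0.002, 0.047, 0.999, 0.002]
ft_force: [-0.1, -0.8, -0.7]
grip_width: 0.0649
gripper_force: 50.2
```

servo_tool(
  motion=[
    [0, 0, 0, 0, 0, 0, 0.6],
    [0, 0, 0, 0, 0, 0, 0.6],
  ],
)

```text
clock: 26.4
eef_pos: [0.4702, -0.0197, 0.1505]
eef_rot: [-0.001, 0.047, 0.999, 0.001]
ft_force: [-0.3, 0.1, -1.2]
grip_width: 0.0651
gripper_force: 50.2
```

```bash
cat > look.py <<'E'
from box import *
import sys
s=get_state();print(s["joint_positions"].round(2),s["ft_force"].round(1),tool()[1].round(1),s["grip_width"].__round__(4))
zc=tool()[1][2]+13
for n in("side","top","wrist"):
    p,X,ok=snap(n,"lk_"+n);h=cv2.cvtColor(p,cv2.COLOR_RGB2HSV);Q=X*1000
    yel=ok&(h[...,0]>15)&(h[...,0]<34)&(h[...,1]>110)
    near=(abs(Q[...,0]-464)<90)&(abs(Q[...,1]+17)<60)
    m=yel&near&(abs(Q[...,2]-zc-2)<9)&(h[...,0]>=21)
    b=yel&near&(abs(Q[...,2]-48)<5)&((abs(zc-48)>22))
    for nm,k in(("pane",m),("brass",b)):
        if k.sum()<20: print(n,nm,k.sum());continue
        L=(Q[k]-bc)@np.c_[bx,by];pc=np.percentile(L,[1,99],axis=0)
        print(n,nm,k.sum(),*rect(X[k]),"box-frame range",pc.round(1).tolist(),"centre",pc.mean(0).round(1),"z",np.percentile(Q[k][:,2],[5,50,95]).round(1))
    if len(sys.argv)>1 and n==sys.argv[2]: cv2.imwrite(f"pics/{sys.argv[1]}.png",p[:,:,::-1])
E
python3 look.py w5 wrist; python3 -c "
from box import *
rel([0,0,-1],by,bc+7*bx+[0,0,-13])"
```

```text
[-0.2   0.27 -0.52  0.78  0.   -0.11] [-0.3  0.1 -1.2] [470.2 -19.7 150.5] 0.0651
side pane 298 [462.4 -19. ] [ 70.4 119.9] 174.9 box-frame range [[-61.6, -36.9], [57.4, 31.6]] centre [-2.1 -2.6] z [159.7 165.  166.9]
side brass 152 [466.1 -16.7] [ 84.7 135.5] 175.0 box-frame range [[-65.7, -41.3], [68.9, 42.2]] centre [1.6 0.4] z [43.6 47.8 50.3]
top pane 0
top brass 0
wrist pane 11397 [462.2 -18.3] [ 90.5 117.5] 174.5 box-frame range [[-60.7, -34.4], [52.8, 31.0]] centre [-4.  -1.7] z [165.6 166.9 167.9]
wrist brass 715 [409.4 -10.9] [19.8 80.1] 84.3 box-frame range [[-65.2, -38.5], [-46.2, 41.0]] centre [-55.7   1.3] z [45.9 49.9 51.2]
shift now-axes [ -0.4   2.3 120. ] turn [ 0.003 -0.001 -0.002] shift after-turn axes [ -0.3   2.6 120. ]
```

View pics/w5.png

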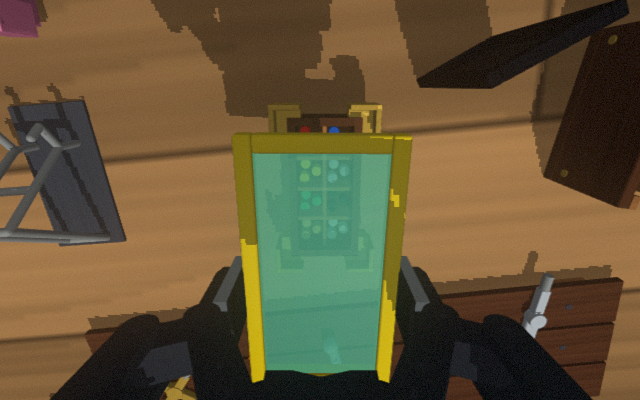

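Wrist view: the pane (325,255) is square over the box, with brass corners at (285,115) and (365,115). In both views it has to go about 3 mm along box +x and 3 mm along +y. I correct, lower to just above the corners and measure again.

servo_tool(
  motion=[
    [-1, 1, 8, 0, 0, 0, 0.6],
    [-1, 1, 12, 0, 0, 0, 0.6],
    [-1, 1, 14, 0, 0, 0, 0.6],
    [0, 0, 14, 0, 0, 0, 0.6],
    [0, 0, 14, 0, 0, 0, 0.6],
    [0, 0, 14, 0, 0, 0, 0.6],
    [0, 0, 12, 0, 0, 0, 0.6],
    [0, 0, 8, 0, 0, 0, 0.6],
    [0, 0, 0, 0, 0, 0, 0.6],
    [0, 0, 0, 0, 0, 0, 0.6],
  ],
)

```text
clock: 27.55
eef_pos: [0.4733, -0.0167, 0.0544]
eef_rot: [-0.001, 0.047, 0.999, 0.002]
ft_force: [-0.2, -0.3, -0.8]
grip_width: 0.0647
gripper_force: 50.2
```

```bash
python3 look.py
python3 - <<'E'
import numpy as np,cv2
a=np.load("lk_side.npz")["p"][150:270,240:400,::-1];b=np.load("lk_wrist.npz")["p"][:,:,::-1]
cv2.imwrite("pics/s6.png",np.vstack([cv2.resize(a,(400,300),interpolation=cv2.INTER_CUBIC),cv2.resize(b[40:340,120:520],(400,300))]))
E
```

```text
[-0.19  0.41 -0.62  0.54  0.   -0.1 ] [-0.2 -0.3 -0.8] [473.3 -16.7  54.4] 0.0647
side pane 286 [466.6 -16.5] [ 69.8 122.5] 174.3 box-frame range [[-58.6, -33.6], [60.7, 34.5]] centre [1.1 0.5] z [63.2 68.9 71.2]
side brass 0
top pane 0
top brass 0
wrist pane 11394 [465.1 -15.2] [ 89.3 117.2] 174.3 box-frame range [[-58.0, -30.5], [55.4, 34.8]] centre [-1.3  2.2] z [69.6 70.9 71.9]
wrist brass 0
```

View pics/s6.png

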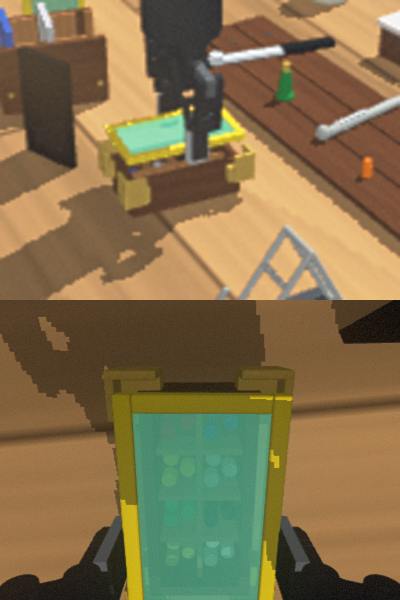

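The pane now sits centred over the opening: side gives (1.1, 0.5) against brass (1.6, 0.4). Lower it in.

servo_tool(
  motion=[
    [0, 0, 4, 0, 0, 0, 0.6],
    [0, 0, 4, 0, 0, 0, 0.6],
    [0, 0, 4, 0, 0, 0, 0.6],
    [0, 0, 3, 0, 0, 0, 0.6],
    [0, 0, 2, 0, 0, 0, 0.6],
    [0, 0, 0, 0, 0, 0, 0.6],
  ],
)

```text
clock: 28.3
eef_pos: [0.4731, -0.0166, 0.0372]
eef_rot: [-0.001, 0.047, 0.999, 0.002]
ft_force: [-0.2, 0.6, -1.6]
grip_width: 0.0649
gripper_force: 50.2
```

servo_tool(
  motion=[
    [0, 0, 1.5, 0, 0, 0, 0.6],
    [0, 0, 1.5, 0, 0, 0, 0.6],
    [0, 0, 0, 0, 0, 0, 0.6],
  ],
)

```text
clock: 28.6
eef_pos: [0.4733, -0.0166, 0.0344]
eef_rot: [-0.001, 0.047, 0.999, 0.001]
ft_force: [0.2, -0.1, -1.6]
grip_width: 0.0651
gripper_force: 50.2
```

servo_tool(
  motion=[
    [0, 0, 1, 0, 0, 0, 0.6],
    [0, 0, 1, 0, 0, 0, 0.6],
    [0, 0, 0, 0, 0, 0, 0.6],
  ],
)

```text
clock: 28.9
eef_pos: [0.4733, -0.0166, 0.0325]
eef_rot: [-0.001, 0.047, 0.999, 0.001]
ft_force: [-0.6, -0.2, -1.8]
grip_width: 0.0652
gripper_force: 50.2
```

servo_tool(
  motion=[
    [0, 0, 1, 0, 0, 0, 0.6],
    [0, 0, 1, 0, 0, 0, 0.6],
    [0, 0, 0, 0, 0, 0, 0.6],
  ],
)

```text
clock: 29.2
eef_pos: [0.4735, -0.0166, 0.032]
eef_rot: [-0.001, 0.047, 0.999, 0.002]
ft_force: [-5.1, -0.6, 16.2]
grip_width: 0.0649
gripper_force: 51.9
```

servo_tool(
  motion=[
    [0, 0, 0.5, 0, 0, 0, 0.6],
    [0, 0, 0.5, 0, 0, 0, 0.6],
    [0, 0, 0, 0, 0, 0, 0.6],
  ],
)

```text
clock: 29.5
eef_pos: [0.4735, -0.0166, 0.0319]
eef_rot: [-0.001, 0.047, 0.999, 0.001]
ft_force: [-8.5, 0.0, 27.5]
grip_width: 0.065
gripper_force: 53.1
```

Contact came at the expected height (TCP 32 mm). I check the pane's height before releasing.

```bash
python3 look.py | cut -c1-250
```

```text
[-0.19  0.45 -0.64  0.48  0.   -0.1 ] [-8.5  0.  27.5] [473.5 -16.6  31.9] 0.065
side pane 397 [465.8 -18.9] [ 81.3 135.3] 173.2 box-frame range [[-65.3, -40.4], [68.0, 38.3]] centre [ 1.3 -1.1] z [39.6 46.8 49.7]
side brass 0
top pane 0
top brass 0
wrist pane 14839 [464.7 -15.1] [ 91.  130.8] 174.7 box-frame range [[-65.2, -37.3], [55.3, 40.0]] centre [-5.   1.3] z [43.3 48.1 50.3]
wrist brass 0
```

servo_tool(
  motion=[
    [0, 0, -1, 0, 0, 0, 0.6],
    [0, 0, -0.5, 0, 0, 0, 0.6],
    [0, 0, 0, 0, 0, 0, 0.6],
  ],
)

```text
clock: 29.95
eef_pos: [0.4734, -0.0166, 0.032]
eef_rot: [-0.001, 0.047, 0.999, 0.001]
ft_force: [-4.2, -0.9, 9.5]
grip_width: 0.0645
gripper_force: 51.4
```

The pane's top is at 48 mm, so it is on the rim. Release, then rise straight up.

servo_tool(
  motion=[
    [0, 0, 0, 0, 0, 0, 0.74],
    [0, 0, 0, 0, 0, 0, 0.78],
    [0, 0, 0, 0, 0, 0, 0.82],
    [0, 0, 0, 0, 0, 0, 0.9],
    [0, 0, 0, 0, 0, 0, 1],
    [0, 0, 0, 0, 0, 0, 1],
    [0, 0, 0, 0, 0, 0, 1],
  ],
  newtons=20,
)

```text
clock: 30.65
eef_pos: [0.4733, -0.0166, 0.031]
eef_rot: [-0.001, 0.047, 0.999, 0.001]
ft_force: [-0.7, -0.0, 0.1]
grip_width: 0.0853
gripper_force: 0.0
```

servo_tool(
  motion=[
    [0, 0, -5, 0, 0, 0, 1],
    [0, 0, -10, 0, 0, 0, 1],
    [0, 0, -20, 0, 0, 0, 1],
    [0, 0, -25, 0, 0, 0, 1],
    [0, 0, -30, 0, 0, 0, 1],
    [0, 0, -30, 0, 0, 0, 1],
    [0, 0, -30, 0, 0, 0, 1],
    [0, 0, -20, 0, 0, 0, 1],
    [0, 0, 0, 0, 0, 0, 1],
    [0, 0, 0, 0, 0, 0, 1],
  ],
)

```text
clock: 31.65
eef_pos: [0.4739, -0.0172, 0.2017]
eef_rot: [-0.0, 0.047, 0.999, 0.001]
ft_force: [-0.6, -0.9, 0.1]
grip_width: 0.0855
gripper_force: 0.0
```

Run:
```python
from box import *
p,X,ok=snap("wrist","f");h=cv2.cvtColor(p,cv2.COLOR_RGB2HSV);Q=X*1000-bc;L=Q@np.c_[bx,by,[0,0,1]]
m=ok&(abs(L[...,0])<55)&(abs(L[...,1])<29)&(abs(L[...,2])<15)&(h[...,0]>=21)&(h[...,0]<34)&(h[...,1]>110)
z=L[...,2]+44;print("frame z",np.percentile(z[m],[5,50,95]).round(1),"plane",np.linalg.lstsq(np.c_[L[m][:,:2],np.ones(m.sum())],z[m],rcond=None)[0].round(3))
s,_=capture("side");c=np.hstack([cv2.resize(p[:,:,::-1],(480,300)),cv2.resize(s[150:250,220:320,::-1],(300,300))]);cv2.imwrite("pics/f.png",c)
print(tool()[1],get_state()["ft_force"].round(1))
```

```text
frame z [46.5 48.  49.2] plane [-3.0000e-03 -4.0000e-03  4.7889e+01]
[472.94576613 -16.96668426 200.32491138] [0.1 0.6 0.2]
```

View pics/f.png

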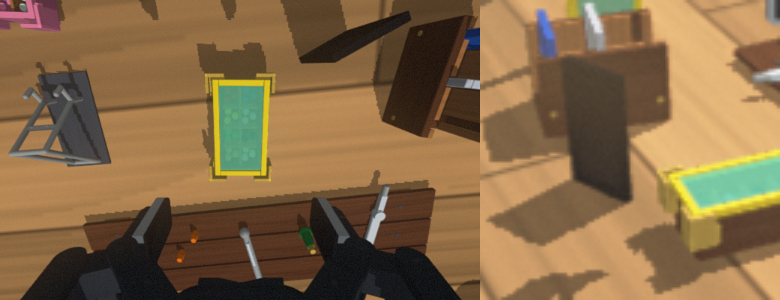

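The cover lies flat at (240,127) inside all four brass corners, its top at 48 mm with no tilt. The other two panels are still in the rack and the gripper touches nothing.

```bash
python3 -c "
from plant import *
print(finish_job())"
```

```text
the job is handed in; nothing more can be done
None
```

The cover was drawn from the rack, leaned on the easel and released, regripped, and now lies flat and fully down between the box's four brass corners; the job is handed in at about 32 s.

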